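# Clamp a labelled tea-sample tin

## Task

The tea-sample tin has a fresh paper label that must be clamped while its glue sets: roll the tin along the clamp's runway, without picking it up, until it drops into the seat against the stop. Then press the red-handled sprung lever all the way down until its catch holds it, so that the pad stays pressed on the tin, and let go. Leave the crockery, jars and scoop around the clamp where they stand.

Things in the scene. Friction and masses are not known exactly. Their poses are not given: they have to be found in the camera images.
- clamp: Fixed labelling clamp on a 10 mm aluminium base plate (x -72 to +128, y -230 to +105 mm). Origin on the table under the seat's centre; x points across the runway to the lever's hinge, y along the runway from its open end to the stop, z up. Steel rails, inner faces at x +-49.5, tops 28 mm above the table, flank the runway. Hinge cheeks at x +100, y +34 and +82 rise to 122 mm.
- seat (a point): Where the tin's centre belongs: middle of the seat, 42 mm above the table, on the clamp's axes. The seat floor is 10 mm above the table.
- edge (a point): Middle of the runway's end edge, 18 mm before the seat's centre: a black strip, top 15 mm above the table, 197 mm long, that ends here in a 5 mm step down to the seat floor.
- stop (a point): Middle of the face of the stop, an upright steel plate 33 mm beyond the seat's centre, 8 mm thick, its top 47 mm above the table.
- catch (a point): Nose tip of the brass catch, a 10 mm wide sprung bolt on a grey post (22 x 14 mm, 110 mm high, 30 mm nearer the handle's end) on the far side of the lever from the tin. A stud on the lever's side rides down the nose's slope, which rises to 136 mm, and is held under it.
- lever (a joint): Sprung lever in the plane y +58 mm of the clamp, hinged at x +100, z 108 about y; steel arm (24 wide, 14 thick) towards clamp -x. 0 = raised 0.85 rad above level, at rest; grows as pressed; 0.85 = level, held by the catch; end stop 0.88. Let go before about 0.86 it springs back up. Needs up to about 12 N at the red handle (75 x 32 x 20 mm, 157 to 232 mm from the hinge).
- grip_top (a point): Middle of the red handle's top face, 200 mm from the hinge and 10 mm above the arm's midline; moves with the lever.
- pad: Black sprung rubber pad 34 x 20 x 10 mm on an outrigger from the lever, 100 mm from the hinge, at clamp y +6; origin at the centre of its lower face. It comes down on the tin's middle; raised, its lower face is about 155 mm above the table, over the seat.
- tin: Green cylindrical tin, diameter 64 mm, length 90 mm, about 200 g, with a white paper band and steel ends, lying on the runway across it. Origin at its centre; its x is the tin's long axis (parallel to the clamp's x), y and z turn as it rolls.
- cup: White cup, 72 mm across, 62 mm high, origin under it. Leave alone.
- bowl: White bowl, 96 mm across, 50 mm high, origin under it. Leave alone.
- caddy: Upright green tin with steel lid, 57 mm across, 90 mm high, origin under it. Leave alone.
- lidded_mug: White mug with lid, 74 mm across, 98 mm high, origin under it. Leave alone.
- scoop: Wooden spoon, 150 mm long along its x, lying on the table. Leave alone.
- glass_jar: Amber jar, 60 mm across, 94 mm high, origin under it. Leave alone.
- cup2: A second white cup, 72 mm across, 62 mm high, origin under it. Leave alone.
Mind the look-alikes: they are no part of the job. Leave any pink look-alike of the tin alone.

How it is judged:
By the outcome, as a careful person would: the job done as asked, in the order asked, and still so for the second after the job is handed in, with the robot touching nothing.
It also fails if it takes over 58 s, if anything falls off the work surface, if the arm or the gripper's body presses on something with over 40 N, if the wrist force passes 120 N, or if a joint passes its speed limit or range.

## Robot

A 7-joint arm with a two-finger parallel gripper is mounted at the origin on the work surface. World frame = base frame: x ahead of the robot, y to its left, z up, the work surface at z = 0. Lengths are in m, angles in rad, forces in N, time in s.
With the tool pointing down it reaches from about 0.425 to 1.025 m from the base axis. Payload 9.4 kg.
Tool frame: the origin (TCP) lies midway between the tips of the shut fingers; the grasp point (between the pads) lies 19 mm behind it; z points along the fingers, y is the line along which they close (so a half turn about z gives the same grasp; the last joint's range is limited). The gripper opens to 93 mm and grips with 3 to 60 N. Pads are 15 mm wide; open, the fingers measure 128 mm over their backs; the gripper's body (75 mm by 188 mm) begins 65 mm behind the grasp point.
Start: joints at [-1.191, 0.599, -0.003, 1.599, 0.002, 0.943, -0.08], TCP at [0.32, 0.651, 0.219] pointing down, gripper open.
Joint ranges: [-2.57, 2.57], [-0.35, 1.97], [-1.29, 1.29], [0.11, 2.56], [-1.05, 4.19], [0.11, 1.86], [-2.63, 2.63]. Speed limits (rad/s): [2.22, 2.22, 3.01, 3.01, 3.14, 3.14, 3.14].

## Interface

Orientations are given as a rotation vector (axis times angle).
In Python, from station import robot gives the robot as it stands.
- The arm moves only by the tool jog_arm, never from a script. Its argument "steps" is a list that holds one entry, the list of rows, each a list of 4 numbers: the shift along the tool's x, y, z in cm, then the turn about the tool's z in degrees. A call has 1 to 5 rows; each row is the pose to reach, as a shift and turn from the pose commanded when the call began, along the tool's axes at that moment; what a row does not reach only later rows make up. A row lasts 1/12 s, in which the tool goes at most 41.7 mm and 7.16 degrees, less where a joint would pass 70% of its speed; a pose out of reach is approached as far as the arm can. A call with a gripper value outside its range is refused whole. "claw" is the opening, from 0 (shut) to 1 (fully open), set as the call begins (left out, the last holds). The fingers move at their own pace and stop on an object; "newtons" is the grip in N (left out, the last holds). Time passes only in rows, so rows that repeat a pose let the fingers close. It gives the time, the measured TCP pose, the force, the opening and the grip force at its end, in the units of the state.
- robot.get_state(): the state, without advancing time (a new reading comes with each control period).
- robot.capture(name): name is "scene" or "top" or "wrist"; returns a dict with "color" (384x512x3 uint8, red, green, blue), "mtx" (3x3 intrinsics, pixels), "dist_coeffs" ([k1, k2, p1, p2, k3] as OpenCV has them; the pictures are not rectified), "extrinsics" (4x4, takes a point from camera to world coordinates). Camera axes: x right, y up, looking along -z (the intrinsics and any distortion apply to the point x, -y, -z); pixel columns grow to the right and rows downward; lengths in m; the calibration is good to about 2 mm. A picture is of the moment at which its call begins. There is no depth.
- robot.job_done(): hands the job in; it is judged then, once.
The state is a dict: "time": time; "q": joint angles; "joint_vel": joint speeds; "effort": joint torques, N m; "ee_pos": TCP position; "tcp_rot": TCP orientation; "contact_force": force on the tool from outside, world axes, zero at the start; "moment": the same for the moment, N m; "opening": finger opening in m; "grip_force": force on a finger pad.
Only numpy, scipy, OpenCV 4.12 (cv2) and the standard library are available. Lean on these libraries where they do the work, as an engineer would, in place of code of your own. Each camera call takes 0.05 s, during which the arm holds its last target. There are 200 camera calls.

## Working session

There is one attempt and no reset: what is moved stays moved. The work goes in short steps, Python scripts to look and compute and a tool call to move; the robot and the scene stay as the last step left them, time stands still between calls to the robot, and variables do not carry over. Pictures are saved under pics/ and viewed, at most 10 in all, crops included, and the job is handed in when it is done.

Besides the shell and the picture viewer there is one more tool, called after ">>>" by a JSON object that holds its "fn" and its "kwargs", one argument or row to a line. jog_arm: Moves the arm, as the interface text tells. Its arguments: {"type":"object","properties":{"steps":{"type":"array","items":{"type":"array","items":{"type":"array","items":{"type":"number"}}}},"claw":{"type":"number"},"newtons":{"type":"number"}},"required":["steps"]}

```bash
mkdir -p pics; cat > h.py <<'E'
import numpy as np, cv2, sys
from scipy.spatial.transform import Rotation as R
from station import robot
def ray(c,u,v):
    p=cv2.undistortPoints(np.array([[[u,v]]],float),c["mtx"],np.array(c["dist_coeffs"],float))[0,0]
    E=np.array(c["extrinsics"]); d=E[:3,:3]@np.array([p[0],-p[1],-1]); return E[:3,3],d
def atz(c,u,v,z):
    o,d=ray(c,u,v); return o+d*(z-o[2])/d[2]
def proj(c,P):
    E=np.array(c["extrinsics"]); q=(np.atleast_2d(P)-E[:3,3])@E[:3,:3]; q=q*[1,-1,-1]
    return cv2.projectPoints(q.reshape(-1,1,3),np.zeros(3),np.zeros(3),c["mtx"],np.array(c["dist_coeffs"],float))[0][:,0]
def save(c,n): cv2.imwrite("pics/"+n+".png",c["color"][:,:,::-1])
E
python3 - <<'E'
from h import *
import pickle
for n in("scene","top"):
    c=robot.capture(n); save(c,n+"0"); pickle.dump(c,open(n+".pkl","wb")); print(np.round(c["extrinsics"],3).tolist())
print(robot.get_state())
E
```

```text
[[-0.819, -0.461, 0.342, 0.971], [0.574, -0.671, 0.469, 0.512], [0.013, 0.58, 0.814, 1.241], [0.0, 0.0, 0.0, 1.0]]
[[0.026, 0.985, -0.169, 0.33], [-1.0, 0.028, 0.007, -0.093], [0.012, 0.169, 0.986, 1.357], [0.0, 0.0, 0.0, 1.0]]
{'time': 0.1, 'q': array([-1.19074782,  0.60002006, -0.00252125,  1.60005972,  0.00180416,
        0.94292561, -0.07981266]), 'joint_vel': array([-7.53478444e-05, -2.89680319e-03, -4.14783680e-04, -2.52932556e-03,
        3.46273055e-04,  1.19573759e-03,  1.23234313e-05]), 'effort': array([ 6.63176004e-03, -7.66561818e+01,  1.50264423e+00, -2.52943629e+01,
       -5.23046998e-02,  1.36019831e-02,  8.62028264e-05]), 'ee_pos': array([0.31957686, 0.65026303, 0.21786125]), 'tcp_rot': array([-7.11153075e-01, -3.05986377e+00,  2.19922950e-03]), 'contact_force': array([-0.90817935,  0.1129633 ,  0.15918665]), 'moment': array([-0.01517345,  0.01864419, -0.02312558]), 'grip_force': 0.0, 'opening': 0.0927387835209717}
```

View pics/top0.png

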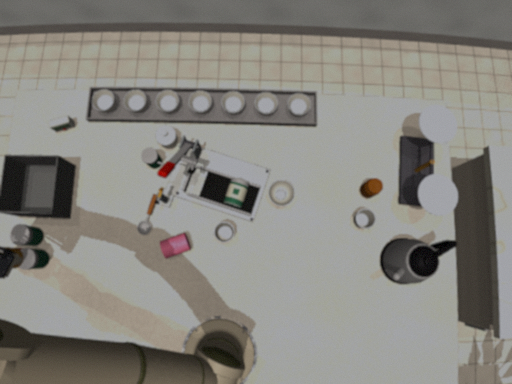

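View pics/scene0.png

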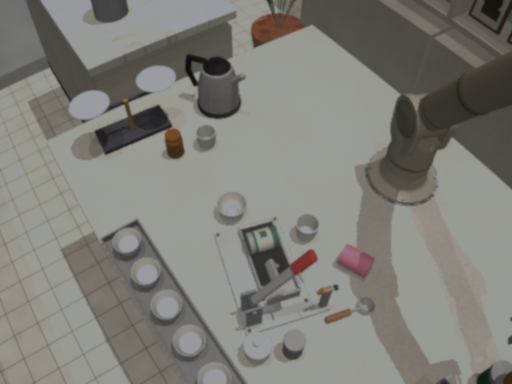

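The top view shows the clamp plate around (225,185), with its tin (green with a white band) lying on the black strip at (236,193). The look-alikes are the pink tin at (175,245), which is excluded, and the upright caddy at (152,157). I'll enlarge the clamp to confirm.

```bash
python3 - <<'E'
import pickle,cv2,numpy as np
a=pickle.load(open("top.pkl","rb"))["color"][115:255,130:310,::-1]
cv2.imwrite("pics/tz.png",cv2.resize(a,None,fx=4.2,fy=4.2,interpolation=cv2.INTER_CUBIC))
a=pickle.load(open("scene.pkl","rb"))["color"][205:355,200:380,::-1]
cv2.imwrite("pics/sz.png",cv2.resize(a,None,fx=4,fy=4,interpolation=cv2.INTER_CUBIC))
E
```

```text
(no output)
```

View pics/tz.png

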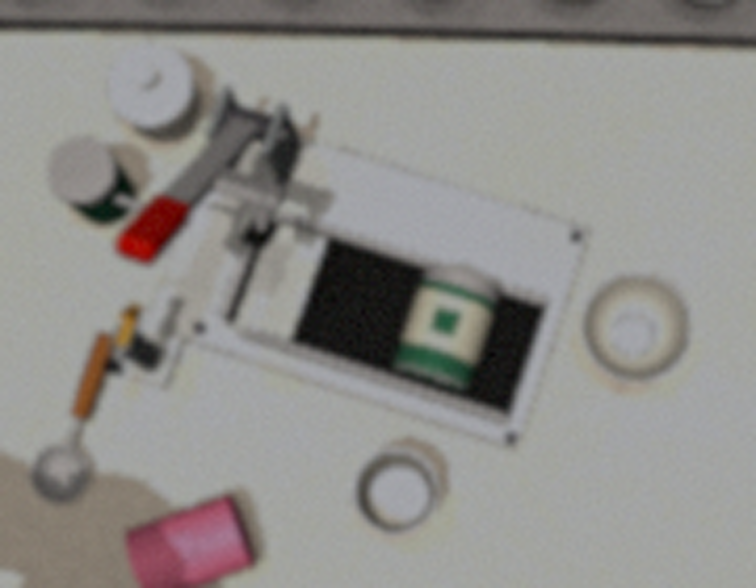

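View pics/sz.png

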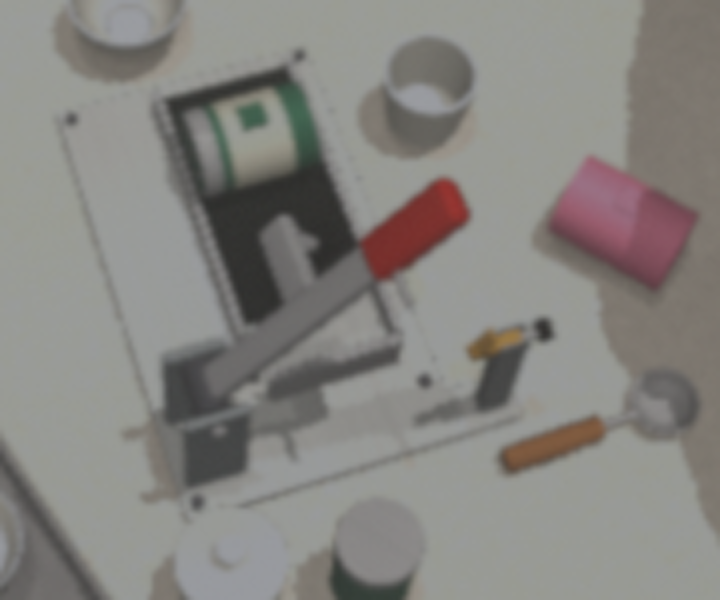

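```bash
cat >> h.py <<'E'
def cl2w(p,P): # clamp->world
    c,s=np.cos(p[2]),np.sin(p[2]); P=np.atleast_2d(P)
    return np.c_[p[0]+c*P[:,0]-s*P[:,1],p[1]+s*P[:,0]+c*P[:,1],P[:,2]]
E
python3 - <<'E'
from h import *
import pickle
from scipy.optimize import least_squares
T=pickle.load(open("top.pkl","rb"));S=pickle.load(open("scene.pkl","rb"))
t=lambda u,v:(u/4.2+130-.4,v/4.2+115-.4); s=lambda u,v:(u/4+200-.4,v/4+205-.4)
obs=[(T,t(588,230),(.128,-.23,.01)),(T,t(512,443),(-.072,-.23,.01)),(T,t(328,240),(.0495,-.018,.015)),(T,t(296,340),(-.0495,-.018,.015)),(T,t(547,305),(.0495,-.215,.015)),(T,t(508,413),(-.0495,-.215,.015)),
(S,s(58,118),(.128,-.23,.01)),(S,s(303,50),(-.072,-.23,.01)),(S,s(190,518),(.128,.105,.01)),(S,s(522,412),(-.072,.105,.01))]
f=lambda p:np.concatenate([proj(c,cl2w(p,P))[0]-np.array(o) for c,o,P in obs])
r=least_squares(f,[.55,-.05,.3],loss="soft_l1")
print(r.x,np.round(f(r.x).reshape(-1,2),1).tolist())
p=r.x
# tin centre: ray at z=.047
for c,uv in((T,t(447,325)),(S,s(252,140))):
    w=atz(c,*uv,.047); d=w[:2]-p[:2]; cc,ss=np.cos(p[2]),np.sin(p[2]); print("tin",w,[cc*d[0]+ss*d[1],-ss*d[0]+cc*d[1]])
for n,P in dict(seat=(0,0,.042),tinup=(0,-.1,.047),grip=(.1-.2*np.cos(.85)-.01*np.sin(.85),.058,.108+.2*np.sin(.85)+.01*np.cos(.85)),griplevel=(-.1,.058,.118)).items():
    w=cl2w(p,P); print(n,w,proj(T,w),proj(S,w))
# neighbours (base points)
for n,c,uv,z in [("cup2?",S,s(430,75),.031),("bowl",S,s(125,15),.025),("caddy",S,s(380,530),.09),("mug",S,s(232,548),.098),("catch",S,s(472,345),.125),("catchT",T,t(130,320),.12)]:
    w=atz(c,*uv,z); d=w[:2]-p[:2]; print(n,w,[cc*d[0]+ss*d[1],-ss*d[0]+cc*d[1]])
E
```

```text
[ 0.58967822  0.09563871 -0.2799203 ] [[0.2, -0.7], [1.6, 1.2], [-0.6, -0.5], [-1.9, 1.6], [-0.4, 0.3], [0.5, 0.9], [-0.9, -0.6], [-0.2, -1.2], [0.8, 0.9], [-13.3, 4.7]]
tin [ 0.55392275 -0.04308325  0.047     ] [np.float64(0.00396219581148604), np.float64(-0.1432010360285255)]
tin [ 0.55114176 -0.04129196  0.047     ] [np.float64(0.0007945500820074475), np.float64(-0.14224779468855328)]
seat [[0.58967822 0.09563871 0.042     ]] [[196.93343017 181.09878681]] [[279.74075822 282.452133  ]]
tinup [[ 5.62050314e-01 -4.69037387e-04  4.70000000e-02]] [[223.86954969 189.34310008]] [[267.71626195 251.60502988]]
grip [[0.56773078 0.16229683 0.26485591]] [[163.86977593 172.82731609]] [[309.03245662 258.22082821]]
griplevel [[0.50959466 0.17900911 0.118     ]] [[167.39214774 199.7455576 ]] [[324.56223722 277.83693819]]
cup2? [ 0.40187976 -0.01827208  0.031     ] [np.float64(-0.14901770329134828), np.float64(-0.16136186789692997)]
bowl [ 0.55989927 -0.19846901  0.025     ] [np.float64(0.052635924273418455), np.float64(-0.2908875955168657)]
caddy [0.66387321 0.25549057 0.09      ] [np.float64(0.027143407084507985), np.float64(0.17412854230023245)]
mug [0.74801585 0.21396252 0.098     ] [np.float64(0.11948433970975914), np.float64(0.15746372170998266)]
catch [0.55052594 0.19937128 0.125     ] [np.float64(-0.06628750928613293), np.float64(0.08887807950569707)]
catchT [0.53846277 0.20321415 0.12      ] [np.float64(-0.07894285314453998), np.float64(0.08923857681546792)]
```

```bash
cat >> h.py <<'E'
p=[.5897,.0956,-.280]
def go(*Ps):
    "clamp-frame targets -> tool shift cm, turn deg so that tool y lies along clamp x"
    s=robot.get_state(); M=R.from_rotvec(s["tcp_rot"]).as_matrix()
    cx=np.array([np.cos(p[2]),np.sin(p[2]),0]); a=M.T@cx; tz=np.degrees(np.arctan2(-a[0],a[1])); tz=(tz+90)%180-90
    w=cl2w(p,[s["ee_pos"]])[0]
    d=s["ee_pos"][:2]-p[:2]; c,n=np.cos(p[2]),np.sin(p[2])
    print("t",round(s["time"],2),"tcp clamp mm",np.round([1e3*(c*d[0]+n*d[1]),1e3*(-n*d[0]+c*d[1]),1e3*s["ee_pos"][2]],1),"F",np.round(s["contact_force"],1),"turn",round(tz,1),"q7",round(s["q"][6],2))
    print(np.round(M,3).tolist())
    for P in Ps: print(P,"->",np.round(100*M.T@(cl2w(p,[P])[0]-s["ee_pos"]),2))
E
python3 - <<'E'
from h import *
go((0,.2,.42),(0,-.23,.30),(0,-.205,.036))
E
```

```text
t 0.1 tcp clamp mm [-412.9  458.4  217.9] F [-0.9  0.1  0.2] turn 79.9 q7 -0.08
[[-0.898, 0.441, -0.0], [0.441, 0.898, -0.001], [-0.0, -0.001, -1.0]]
(0, 0.2, 0.42) -> [-45.19 -18.21 -20.18]
(0, -0.23, 0.3) -> [-52.75 -60.52  -8.12]
(0, -0.205, 0.036) -> [-52.31 -58.02  18.28]
```

>>> {"fn": "jog_arm", "kwargs": {
  "steps": [
    [[-1.3, -1.5, -3.6, 7], [-2.6, -3.0, -7.2, 14], [-3.9, -4.5, -10.8, 21], [-5.2, -6, -14.4, 28], [-6.5, -7.5, -18, 35]]
  ],
  "claw": 0.4
}}

```text
time: 0.52
ee_pos: [0.345, 0.5534, 0.3999]
tcp_rot: [-1.607, -2.7, 0.001]
contact_force: [-0.5, 0.1, 0.6]
opening: 0.0643
grip_force: 0.0
```

```bash
python3 -c "
from h import *
go((0,-.23,.4))"
```

```text
t 0.52 tcp clamp mm [-361.7  372.3  399.9] F [-0.5  0.1  0.6] turn 44.5 q7 -0.53
[[-0.477, 0.879, -0.001], [0.879, 0.477, -0.001], [-0.0, -0.001, -1.0]]
(0, -0.23, 0.4) -> [-6.830e+01 -1.646e+01  2.000e-02]
```

>>> {"fn": "jog_arm", "kwargs": {
  "steps": [
    [[-3.9, -0.9, 0, 0], [-7.8, -1.9, 0, 0], [-11.7, -2.8, 0, 0], [-15.6, -3.8, 0, 0], [-19.5, -4.7, 0, 0]]
  ]
}}

```text
time: 0.93
ee_pos: [0.3978, 0.3591, 0.3985]
tcp_rot: [-1.598, -2.705, 0.0]
contact_force: [0.9, 1.1, 0.5]
opening: 0.0379
grip_force: 0.0
```

>>> {"fn": "jog_arm", "kwargs": {
  "steps": [
    [[-3.9, -0.9, 0, 0], [-7.8, -1.9, 0, 0], [-11.7, -2.8, 0, 0], [-15.6, -3.8, 0, 0], [-19.5, -4.7, 0, 0]]
  ]
}}

```text
time: 1.35
ee_pos: [0.4505, 0.1656, 0.3986]
tcp_rot: [-1.598, -2.704, -0.0]
contact_force: [0.1, -0.5, -0.3]
opening: 0.0373
grip_force: 0.0
```

>>> {"fn": "jog_arm", "kwargs": {
  "steps": [
    [[-3.9, -0.9, 0, 7], [-7.8, -1.9, 0, 14], [-11.7, -2.8, 0, 21], [-15.6, -3.8, 0, 28], [-19.5, -4.7, 0, 35]]
  ]
}}

```text
time: 1.77
ee_pos: [0.5033, -0.0279, 0.3987]
tcp_rot: [-2.344, -2.092, -0.001]
contact_force: [0.6, 1.1, -0.1]
opening: 0.0374
grip_force: 0.0
```

```bash
python3 -c "
from h import *
go((0,-.212,.12))
print(robot.get_state()['q'])"
```

```text
t 1.77 tcp clamp mm [ -48.9 -142.6  398.7] F [ 0.6  1.1 -0.1] turn 9.5 q7 -0.04
[[0.113, 0.994, 0.0], [0.994, -0.113, 0.0], [0.0, 0.0, -1.0]]
(0, -0.212, 0.12) -> [-7.67  3.67 27.87]
[-0.5423291   0.16077519  0.58020999  1.8729353  -0.09732255  1.1354781
 -0.04062911]
```

>>> {"fn": "jog_arm", "kwargs": {
  "steps": [
    [[-2, 0.9, 3, 5], [-4, 1.8, 6, 9.5], [-5.8, 2.7, 9, 9.5], [-7.7, 3.7, 12, 9.5], [-7.7, 3.7, 16, 9.5]]
  ]
}}

```text
time: 2.18
ee_pos: [0.5338, -0.1106, 0.2386]
tcp_rot: [2.504, 1.89, 0.002]
contact_force: [0.2, 0.3, -0.5]
opening: 0.0373
grip_force: 0.0
```

>>> {"fn": "jog_arm", "kwargs": {
  "steps": [
    [[0, 0, 4, 0], [0, 0, 8, 0], [0, 0, 12, 0], [0, 0, 12, 0]]
  ]
}}

```text
time: 2.52
ee_pos: [0.5284, -0.1055, 0.1126]
tcp_rot: [-2.498, -1.894, 0.012]
contact_force: [-1.3, 0.5, -0.7]
opening: 0.0373
grip_force: 0.0
```

```bash
python3 -c "
from h import *
go((0,-.212,.036),(0,-.05,.036))
c=robot.capture('wrist');save(c,'w1')
t=robot.capture('top');
a=np.hstack([c['color'],cv2.resize(t['color'][130:260,140:300],(473,384),interpolation=cv2.INTER_CUBIC)])[:,:,::-1]
a=cv2.resize(a,(800,312));cv2.imwrite('pics/w1.png',a)"
```

```text
t 2.52 tcp clamp mm [  -3.3 -210.2  112.6] F [-1.3  0.5 -0.7] turn 0.4 q7 0.29
[[0.27, 0.963, -0.01], [0.963, -0.27, 0.001], [-0.002, -0.01, -1.0]]
(0, -0.212, 0.036) -> [-0.17  0.4   7.66]
(0, -0.05, 0.036) -> [16.03  0.51  7.62]
```

View pics/w1.png

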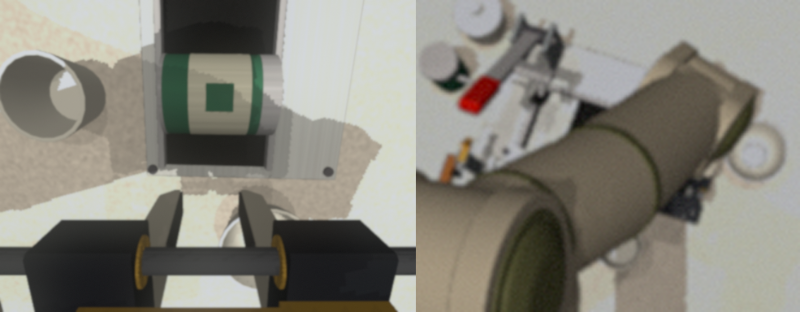

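The wrist view shows the tin square across the runway, its square mark at about (270,119) of the wrist picture, and the fingers behind the runway's open end. I'll check its position before lowering.

```bash
python3 -c "
from h import *
c=robot.capture('wrist')
for y in (-.13,-.143,-.156):
  q=[(sx*.045,y+.032*np.cos(a),.047+.032*np.sin(a)) for sx in(-1,1) for a in np.linspace(0,2*np.pi,60)]
  P=proj(c,cl2w(p,q)); print(y,np.round(P.min(0)*.812),np.round(P.max(0)*.812))
go((0,-.212,.036),(0,-.19,.036))"
```

```text
-0.13 [150.  36.] [274. 117.]
-0.143 [151.  54.] [273. 132.]
-0.156 [152.  71.] [272. 147.]
t 2.67 tcp clamp mm [   1.  -210.4  119.8] F [ 0.3 -0.5  1.3] turn 0.3 q7 0.28
[[0.271, 0.963, 0.0], [0.963, -0.271, -0.0], [-0.0, 0.0, -1.0]]
(0, -0.212, 0.036) -> [-0.16 -0.1   8.38]
(0, -0.19, 0.036) -> [ 2.04 -0.09  8.38]
```

>>> {"fn": "jog_arm", "kwargs": {
  "steps": [
    [[0, 0.2, 3, 0], [0, 0.2, 6, 0], [0, 0.2, 8, 0], [0, 0.2, 8.3, 0], [0, 0.2, 8.3, 0]]
  ]
}}

```text
time: 3.08
ee_pos: [0.535, -0.1071, 0.0371]
tcp_rot: [2.503, 1.897, 0.002]
contact_force: [-0.9, -0.2, 0.4]
opening: 0.0375
grip_force: 0.0
```

>>> {"fn": "jog_arm", "kwargs": {
  "steps": [
    [[0.7, 0, 0, 0], [1.4, 0, 0, 0], [2.1, 0, 0, 0], [2.8, 0, 0, 0], [3.5, 0, 0, 0]]
  ]
}}

```text
time: 3.5
ee_pos: [0.5442, -0.0719, 0.0364]
tcp_rot: [2.502, 1.899, 0.002]
contact_force: [-0.1, -0.1, -1.0]
opening: 0.037
grip_force: 0.0
```

```bash
python3 -c "
from h import *
go()
c=robot.capture('wrist');save(c,'w2')"
```

```text
t 3.5 tcp clamp mm [   2.5 -173.6   36.4] F [-0.1 -0.1 -1. ] turn 0.4 q7 0.32
[[0.269, 0.963, 0.001], [0.963, -0.269, 0.0], [0.0, 0.001, -1.0]]
```

View pics/w2.png

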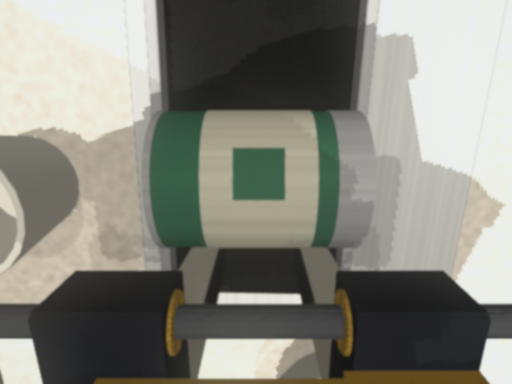

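The fingers (about (200,265) and (318,265)) are right behind the tin, which is centred between the rails. Now pushing.

>>> {"fn": "jog_arm", "kwargs": {
  "steps": [
    [[0.5, 0, 0, 0], [1, 0, 0, 0], [1.5, 0, 0, 0], [2, 0, 0, 0], [2.5, 0, 0, 0]]
  ]
}}

```text
time: 3.97
ee_pos: [0.5503, -0.0487, 0.0356]
tcp_rot: [-2.504, -1.898, 0.0]
contact_force: [-0.2, -0.2, 0.7]
opening: 0.0365
grip_force: 0.0
```

>>> {"fn": "jog_arm", "kwargs": {
  "steps": [
    [[0.5, 0, 0, 0], [1, 0, 0, 0], [1.5, 0, 0, 0], [2, 0, 0, 0], [2.5, 0, 0, 0]]
  ]
}}

```text
time: 4.38
ee_pos: [0.5571, -0.0246, 0.0356]
tcp_rot: [2.504, 1.898, 0.0]
contact_force: [-0.5, -0.1, -0.3]
opening: 0.0375
grip_force: 0.0
```

>>> {"fn": "jog_arm", "kwargs": {
  "steps": [
    [[0.5, 0, 0, 0], [1, 0, 0, 0], [1.5, 0, 0, 0], [2, 0, 0, 0], [2.5, 0, 0, 0]]
  ]
}}

```text
time: 4.8
ee_pos: [0.5639, -0.0005, 0.0356]
tcp_rot: [2.503, 1.898, 0.0]
contact_force: [0.7, -0.1, 0.0]
opening: 0.0373
grip_force: 0.0
```

```bash
python3 -c "
from h import *
go()
c=robot.capture('wrist');save(c,'w3')
for y,z in ((-.07,.047),(-.05,.047),(-.03,.047),(0,.042)):
  q=[(sx*.045,y+.032*np.cos(a),z+.032*np.sin(a)) for sx in(-1,1) for a in np.linspace(0,2*np.pi,60)]
  P=proj(c,cl2w(p,q)); print(y,np.round(P.min(0)),np.round(P.max(0)))"
```

```text
t 4.8 tcp clamp mm [  1.8 -99.5  35.6] F [ 0.7 -0.1  0. ] turn 0.4 q7 0.21
[[0.27, 0.963, 0.0], [0.963, -0.27, -0.0], [-0.0, 0.0, -1.0]]
-0.07 [141. 137.] [371. 271.]
-0.05 [136.  92.] [376. 232.]
-0.03 [131.  42.] [382. 191.]
0 [128. -39.] [386. 124.]
```

View pics/w3.png

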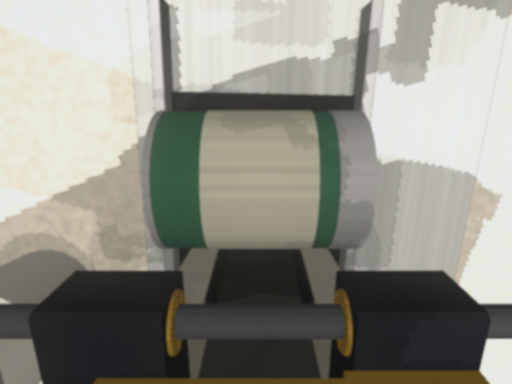

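The tin stays square against the fingers, centre at about y −58 mm, with the runway's end just ahead (row 100). It needs about 4.5 cm more.

>>> {"fn": "jog_arm", "kwargs": {
  "steps": [
    [[0.4, 0, 0, 0], [0.8, 0, 0, 0], [1.2, 0, 0, 0], [1.6, 0, 0, 0], [2, 0, 0, 0]]
  ]
}}

```text
time: 5.27
ee_pos: [0.5693, 0.0186, 0.0356]
tcp_rot: [2.504, 1.898, 0.0]
contact_force: [-0.7, -0.5, 2.1]
opening: 0.0369
grip_force: 0.9
```

>>> {"fn": "jog_arm", "kwargs": {
  "steps": [
    [[0.4, 0, 0, 0], [0.8, 0, 0, 0], [1.2, 0, 0, 0], [1.6, 0, 0, 0], [2, 0, 0, 0]]
  ]
}}

```text
time: 5.68
ee_pos: [0.5746, 0.0379, 0.0356]
tcp_rot: [2.503, 1.898, -0.0]
contact_force: [-0.2, -0.3, -1.1]
opening: 0.0374
grip_force: 0.0
```

>>> {"fn": "jog_arm", "kwargs": {
  "steps": [
    [[0.3, 0, 0, 0], [0.6, 0, 0, 0], [0.6, 0, 0, 0], [0.6, 0, 0, 0], [0.6, 0, 0, 0]]
  ]
}}

```text
time: 6.1
ee_pos: [0.5761, 0.0432, 0.0357]
tcp_rot: [2.504, 1.898, -0.0]
contact_force: [1.2, -0.3, -0.5]
opening: 0.037
grip_force: 0.0
```

```bash
python3 -c "
from h import *
go((0,-.12,.036))
c=robot.capture('wrist');save(c,'w4')
for y,z in ((-.03,.047),(-.018,.047),(-.005,.042),(0,.042)):
  q=[(sx*.045,y+.032*np.cos(a),z+.032*np.sin(a)) for sx in(-1,1) for a in np.linspace(0,2*np.pi,60)]
  P=proj(c,cl2w(p,q)); print(y,np.round(P.min(0)),np.round(P.max(0)))
s=robot.capture('scene')
cv2.imwrite('pics/w4.png',np.hstack([cv2.resize(c['color'],(400,300)),cv2.resize(s['color'][205:355,200:400],(400,300))])[:,:,::-1])"
```

```text
t 6.1 tcp clamp mm [  1.5 -54.2  35.7] F [ 1.2 -0.3 -0.5] turn 0.4 q7 0.14
[[0.27, 0.963, 0.0], [0.963, -0.27, -0.0], [-0.0, 0.0, -1.0]]
(0, -0.12, 0.036) -> [-6.58 -0.19 -0.03]
-0.03 [143. 148.] [370. 281.]
-0.018 [140. 122.] [373. 258.]
-0.005 [142.  93.] [372. 229.]
0 [141.  81.] [374. 219.]
```

View pics/w4.png

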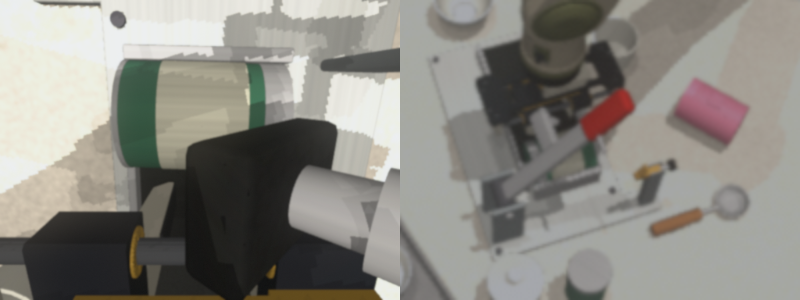

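The tin's outline (rows ~74–215 in wrist pixels) matches the seated prediction (81–219), against the stop. I'll back off and rise.

>>> {"fn": "jog_arm", "kwargs": {
  "steps": [
    [[-1, 0, 0, 0], [-3, 0, 0, 0], [-5.5, 0, 0, 0], [-8, 0, 0, 0], [-9, 0, -2, 0]]
  ],
  "claw": 0
}}

```text
time: 6.62
ee_pos: [0.549, -0.0478, 0.0538]
tcp_rot: [-2.506, -1.892, 0.007]
contact_force: [-0.4, 0.2, 0.6]
opening: 0.0079
grip_force: 0.0
```

>>> {"fn": "jog_arm", "kwargs": {
  "steps": [
    [[0, 0, -4, 0], [0, 0, -8, 0], [0, 0, -12, 0], [0, 0, -16, 0], [0, 0, -20, 0]]
  ]
}}

```text
time: 7.03
ee_pos: [0.5509, -0.0446, 0.2575]
tcp_rot: [2.505, 1.896, -0.001]
contact_force: [1.2, 1.1, 0.2]
opening: 0.0005
grip_force: 0.0
```

>>> {"fn": "jog_arm", "kwargs": {
  "steps": [
    [[0, 0, -4, 0], [0, 0, -8, 0], [0, 0, -12, 0], [0, 0, -16, 0], [0, 0, -18, 0]]
  ]
}}

```text
time: 7.45
ee_pos: [0.5522, -0.0451, 0.4403]
tcp_rot: [2.503, 1.894, 0.007]
contact_force: [0.7, -0.6, -0.8]
opening: 0.0007
grip_force: 0.0
```

```bash
python3 - <<'E'
from h import *
go((-.022,.058,.40),(-.022,.058,.30))
s=robot.capture('scene'); t=robot.capture('top')
# red handle centroid -> triangulate
o=[]
for c in (s,t):
    h=cv2.cvtColor(c['color'],cv2.COLOR_RGB2HSV); m=((h[...,0]<6)|(h[...,0]>174))&(h[...,1]>170)&(h[...,2]>90)
    n,l,st,ce=cv2.connectedComponentsWithStats(m.astype(np.uint8)); k=1+np.argmax(st[1:,4]); print(st[k],ce[k]); o.append(ray(c,*ce[k]))
A=np.c_[o[0][1],-o[1][1]]; k=np.linalg.lstsq(A,o[1][0]-o[0][0],rcond=None)[0]
P=[o[i][0]+o[i][1]*k[i] for i in(0,1)]; w=(P[0]+P[1])/2
d=w[:2]-p[:2];c,n=np.cos(p[2]),np.sin(p[2]); print(np.linalg.norm(P[0]-P[1]),c*d[0]+n*d[1],-n*d[0]+c*d[1],w[2])
print("expect",.1-.195*np.cos(.85),.058,.108+.195*np.sin(.85))
cc=w=atz(t,223,188,.04)
cv2.imwrite('pics/s5.png',np.hstack([cv2.resize(s['color'][205:355,200:400],(400,300),interpolation=2),cv2.resize(t['color'][130:250,140:300],(400,300),interpolation=2)])[:,:,::-1])
E
```

```text
t 7.45 tcp clamp mm [   2.8 -145.6  440.3] F [ 0.7 -0.6 -0.8] turn 0.3 q7 -0.1
[[0.272, 0.962, 0.005], [0.962, -0.272, 0.001], [0.002, 0.005, -1.0]]
(-0.022, 0.058, 0.4) -> [20.37 -2.4   4.06]
(-0.022, 0.058, 0.3) -> [20.34 -2.45 14.06]
[310 251   5   8  21] [311.95238095 254.14285714]
[159 162  16  15 122] [165.81147541 169.1147541 ]
0.016214314345528738 -0.03720481041849872 0.055131629329983174 0.2843428761548714
expect -0.02869671344757152 0.058 0.2544996790023571
```

View pics/s5.png

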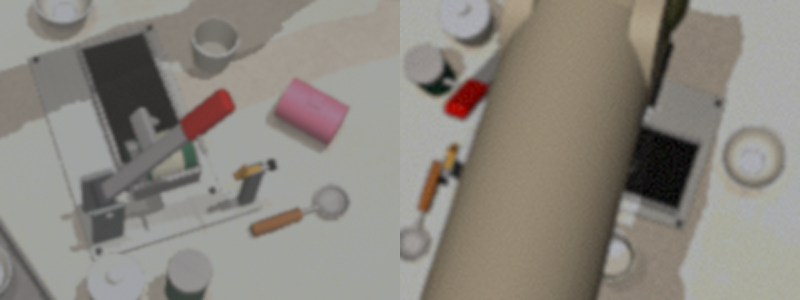

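The tin lies in the seat (scene crop at (175,160)), the lever is up, and its handle (207,113) is where the model puts it. Next I move above the handle.

>>> {"fn": "jog_arm", "kwargs": {
  "steps": [
    [[4, -0.5, 0, 0], [8, -1, 0, 0], [12, -1.4, 0, 0], [16, -1.9, 0, 0], [20, -2.4, 0, 0]]
  ]
}}

```text
time: 7.97
ee_pos: [0.5822, 0.1566, 0.4343]
tcp_rot: [-2.504, -1.896, 0.002]
contact_force: [1.0, -0.2, -0.3]
opening: 0.0007
grip_force: 0.0
```

>>> {"fn": "jog_arm", "kwargs": {
  "steps": [
    [[0.4, 0, 4, 0], [0.4, 0, 8, 0], [0.4, 0, 12, 0], [0.4, 0, 14, 0], [0.4, 0, 14, 0]]
  ]
}}

```text
time: 8.38
ee_pos: [0.5806, 0.1584, 0.2899]
tcp_rot: [-2.502, -1.896, 0.015]
contact_force: [-0.6, 0.0, 0.3]
opening: 0.0006
grip_force: 0.0
```

```bash
python3 - <<'E'
from h import *
T=[(.1-.198*np.cos(a)-.01*np.sin(a)+.0175,.057,.108+.198*np.sin(a)+.01*np.cos(a)) for a in (.85,.7,.55,.4,.25,.1,0,-.03)]
go(*[tuple(np.round(t,4)) for t in T])
E
```

```text
t 8.38 tcp clamp mm [-26.1  57.9 289.9] F [-0.6  0.   0.3] turn 0.3 q7 -0.33
[[0.271, 0.963, -0.009], [0.963, -0.271, -0.004], [-0.006, -0.007, -1.0]]
(np.float64(-0.0207), np.float64(0.057), np.float64(0.2634)) -> [-0.07  0.56  2.65]
(np.float64(-0.0404), np.float64(0.057), np.float64(0.2432)) -> [-0.05 -1.39  4.68]
(np.float64(-0.0565), np.float64(0.057), np.float64(0.22)) -> [-0.03 -2.99  7.01]
(np.float64(-0.0688), np.float64(0.057), np.float64(0.1943)) -> [-0.   -4.2   9.59]
(np.float64(-0.0768), np.float64(0.057), np.float64(0.1667)) -> [ 0.02 -4.98 12.36]
(np.float64(-0.0805), np.float64(0.057), np.float64(0.1377)) -> [ 0.04 -5.33 15.26]
(np.float64(-0.0805), np.float64(0.057), np.float64(0.118)) -> [ 0.05 -5.31 17.23]
(np.float64(-0.0801), np.float64(0.057), np.float64(0.1121)) -> [ 0.05 -5.27 17.82]
```

>>> {"fn": "jog_arm", "kwargs": {
  "steps": [
    [[0, 0.2, 0.7, 0], [0, 0.4, 1.2, 0], [0, 0.5, 1.7, 0], [0, 0.5, 1.7, 0], [0, 0.5, 1.7, 0]]
  ]
}}

```text
time: 8.8
ee_pos: [0.5891, 0.1581, 0.2793]
tcp_rot: [2.504, 1.897, 0.002]
contact_force: [-0.3, -0.1, 0.5]
opening: 0.0005
grip_force: 0.0
```

```bash
python3 - <<'E'
from h import *
T=[(.1-.198*np.cos(a)-.01*np.sin(a)+.0175,.057,.108+.198*np.sin(a)+.01*np.cos(a)) for a in (.85,.7,.55,.4,.25,.1,0,-.03)]
go(*[tuple(np.round(t,4)) for t in T])
E
```

```text
t 8.8 tcp clamp mm [-17.9  59.9 279.3] F [-0.3 -0.1  0.5] turn 0.4 q7 -0.31
[[0.27, 0.963, 0.001], [0.963, -0.27, 0.0], [0.001, 0.001, -1.0]]
(np.float64(-0.0207), np.float64(0.057), np.float64(0.2634)) -> [-0.29 -0.28  1.59]
(np.float64(-0.0404), np.float64(0.057), np.float64(0.2432)) -> [-0.28 -2.26  3.6 ]
(np.float64(-0.0565), np.float64(0.057), np.float64(0.22)) -> [-0.27 -3.87  5.92]
(np.float64(-0.0688), np.float64(0.057), np.float64(0.1943)) -> [-0.26 -5.1   8.49]
(np.float64(-0.0768), np.float64(0.057), np.float64(0.1667)) -> [-0.26 -5.9  11.25]
(np.float64(-0.0805), np.float64(0.057), np.float64(0.1377)) -> [-0.26 -6.27 14.15]
(np.float64(-0.0805), np.float64(0.057), np.float64(0.118)) -> [-0.26 -6.28 16.12]
(np.float64(-0.0801), np.float64(0.057), np.float64(0.1121)) -> [-0.26 -6.24 16.71]
```

Pressing along the arc, slowly.

>>> {"fn": "jog_arm", "kwargs": {
  "steps": [
    [[-0.3, -0.1, 0.8, 0], [-0.3, -0.3, 1.6, 0], [-0.3, -0.9, 2.3, 0], [-0.3, -1.6, 2.9, 0], [-0.3, -2.3, 3.6, 0]]
  ]
}}

```text
time: 9.22
ee_pos: [0.5659, 0.1615, 0.2422]
tcp_rot: [2.503, 1.897, 0.002]
contact_force: [3.8, -0.8, 1.4]
opening: 0.0006
grip_force: 1.8
```

>>> {"fn": "jog_arm", "kwargs": {
  "steps": [
    [[0, -0.6, 0.8, 0], [0, -1.1, 1.5, 0], [0, -1.6, 2.3, 0], [0, -2.0, 3.1, 0], [0, -2.4, 4.0, 0]]
  ]
}}

```text
time: 9.63
ee_pos: [0.5412, 0.1687, 0.202]
tcp_rot: [-2.502, -1.898, 0.001]
contact_force: [-1.2, 1.1, 7.0]
opening: 0.0006
grip_force: 2.5
```

```bash
python3 - <<'E'
from h import *
T=[(.1-.198*np.cos(a)-.01*np.sin(a)+.0175,.057,.108+.198*np.sin(a)+.01*np.cos(a)) for a in (.4,.25,.1,0,-.03)]
go(*[tuple(np.round(t,4)) for t in T])
s=robot.capture('scene')
cv2.imwrite('pics/s6.png',cv2.resize(s['color'][205:355,200:400],(800,600),interpolation=2)[:,:,::-1])
E
```

```text
t 9.63 tcp clamp mm [-66.8  56.9 202. ] F [-1.2  1.1  7. ] turn 0.4 q7 -0.3
[[0.269, 0.963, -0.002], [0.963, -0.269, 0.001], [0.0, -0.002, -1.0]]
(np.float64(-0.0688), np.float64(0.057), np.float64(0.1943)) -> [ 0.01 -0.2   0.77]
(np.float64(-0.0768), np.float64(0.057), np.float64(0.1667)) -> [ 0.02 -0.99  3.53]
(np.float64(-0.0805), np.float64(0.057), np.float64(0.1377)) -> [ 0.02 -1.36  6.43]
(np.float64(-0.0805), np.float64(0.057), np.float64(0.118)) -> [ 0.02 -1.36  8.4 ]
(np.float64(-0.0801), np.float64(0.057), np.float64(0.1121)) -> [ 0.02 -1.32  8.99]
```

View pics/s6.png

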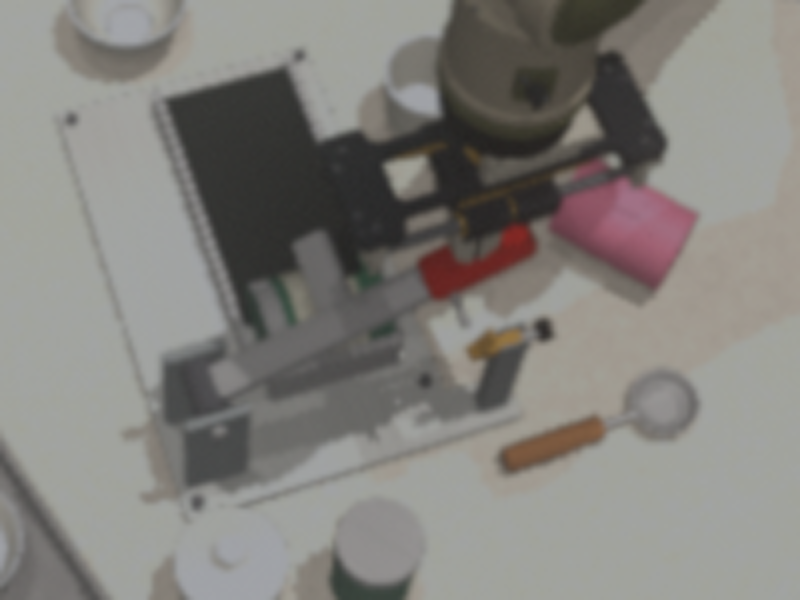

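The lever is about half down, with the fingers on the middle of the red handle (475,255) and the tin under the pad. Continuing.

>>> {"fn": "jog_arm", "kwargs": {
  "steps": [
    [[0, -0.4, 1, 0], [0, -0.6, 2, 0], [0, -0.9, 3, 0], [0, -1.1, 4, 0], [0, -1.3, 5, 0]]
  ]
}}

```text
time: 10.1
ee_pos: [0.5283, 0.1723, 0.152]
tcp_rot: [-2.501, -1.897, 0.003]
contact_force: [-3.8, 1.7, 6.9]
opening: 0.0005
grip_force: 3.3
```

>>> {"fn": "jog_arm", "kwargs": {
  "steps": [
    [[0, -0.1, 0.7, 0], [0, -0.1, 1.3, 0], [0, -0.1, 1.9, 0], [0, -0.1, 2.4, 0], [0, -0.1, 2.8, 0]]
  ]
}}

```text
time: 10.52
ee_pos: [0.5266, 0.1728, 0.1249]
tcp_rot: [-2.499, -1.896, 0.004]
contact_force: [-5.0, 1.9, 10.1]
opening: 0.0007
grip_force: 4.7
```

```bash
python3 - <<'E'
from h import *
go((-.081,.057,.118),(-.081,.057,.1121))
E
```

```text
t 10.52 tcp clamp mm [-82.   56.8 124.9] F [-5.   1.9 10.1] turn 0.4 q7 -0.23
[[0.269, 0.963, -0.004], [0.963, -0.269, 0.002], [0.001, -0.005, -1.0]]
(-0.081, 0.057, 0.118) -> [0.02 0.1  0.69]
(-0.081, 0.057, 0.1121) -> [0.02 0.11 1.28]
```

>>> {"fn": "jog_arm", "kwargs": {
  "steps": [
    [[0, 0, 0.3, 0], [0, 0, 0.6, 0], [0, 0, 0.8, 0], [0, 0, 1.0, 0], [0, 0, 1.0, 0]]
  ]
}}

```text
time: 10.93
ee_pos: [0.5263, 0.1728, 0.1141]
tcp_rot: [-2.499, -1.897, 0.005]
contact_force: [-6.5, 2.1, 9.3]
opening: 0.0007
grip_force: 5.2
```

>>> {"fn": "jog_arm", "kwargs": {
  "steps": [
    [[0, 0, 0.1, 0], [0, 0, 0.2, 0], [0, 0, 0.2, 0]]
  ]
}}

```text
time: 11.18
ee_pos: [0.5263, 0.1729, 0.1125]
tcp_rot: [-2.499, -1.897, 0.005]
contact_force: [-8.2, 2.1, 14.2]
opening: 0.0005
grip_force: 7.1
```

>>> {"fn": "jog_arm", "kwargs": {
  "steps": [
    [[0, 0, 0.1, 0], [0, 0, 0.2, 0], [0, 0, 0.2, 0]]
  ]
}}

```text
time: 11.43
ee_pos: [0.5263, 0.1729, 0.1115]
tcp_rot: [-2.499, -1.896, 0.004]
contact_force: [-11.0, 2.1, 29.0]
opening: 0.0004
grip_force: 14.4
```

The force jump marks the lever's end stop. I'll lift slowly and see whether the lever follows.

>>> {"fn": "jog_arm", "kwargs": {
  "steps": [
    [[0, 0, -0.2, 0], [0, 0, -0.4, 0], [0, 0, -0.7, 0], [0, 0, -1.0, 0], [0, 0, -1.0, 0]]
  ]
}}

```text
time: 11.85
ee_pos: [0.5284, 0.1719, 0.1207]
tcp_rot: [-2.503, -1.898, 0.001]
contact_force: [-0.1, -0.6, -0.4]
opening: 0.0006
grip_force: 0.0
```

>>> {"fn": "jog_arm", "kwargs": {
  "steps": [
    [[0, 0, -0.5, 0], [0, 0, -1.0, 0], [0, 0, -1.0, 0], [0, 0, -1.0, 0]]
  ]
}}

```text
time: 12.18
ee_pos: [0.5293, 0.1718, 0.1309]
tcp_rot: [2.503, 1.898, 0.001]
contact_force: [0.0, 0.0, -0.6]
opening: 0.0005
grip_force: 0.0
```

The catch holds: the force is zero as the tool leaves. I'll rise clear and check numerically, since the picture budget is spent.

>>> {"fn": "jog_arm", "kwargs": {
  "steps": [
    [[0, 0, -3, 0], [0, 0, -7, 0], [0, 0, -11, 0], [0, 0, -15, 0], [0, 0, -19, 0]]
  ]
}}

```text
time: 12.6
ee_pos: [0.5287, 0.1713, 0.3223]
tcp_rot: [2.504, 1.897, -0.001]
contact_force: [0.4, 1.3, -0.4]
opening: 0.0006
grip_force: 0.0
```

>>> {"fn": "jog_arm", "kwargs": {
  "steps": [
    [[-3, -2, 0, 0], [-6, -4, 0, 0], [-9, -6, 0, 0], [-12, -8, 0, 0], [-12, -8, 0, 0]]
  ]
}}

```text
time: 13.02
ee_pos: [0.4145, 0.0733, 0.3202]
tcp_rot: [-2.505, -1.891, 0.003]
contact_force: [-0.1, -0.8, -0.4]
opening: 0.0007
grip_force: 0.0
```

```bash
python3 - <<'E'
from h import *
import pickle
for n in("scene","top"):
    c=robot.capture(n); save(c,n+"_end"); C=c['color']; h=cv2.cvtColor(C,cv2.COLOR_RGB2HSV)
    m=((h[...,0]<6)|(h[...,0]>174))&(h[...,1]>140)&(h[...,2]>70); m[:, :250 if n=="scene" else 0]=0
    k,l,st,ce=cv2.connectedComponentsWithStats(m.astype(np.uint8)); i=1+np.argmax(st[1:,4]); print(n,"red",st[i],ce[i].round(1))
    for nm,P in(("level",(-.095,.058,.115)),("raised",(-.035,.058,.262))): print(nm,proj(c,cl2w(p,P)).round(1))
    if n=="scene":
        O=pickle.load(open("scene.pkl","rb"))["color"]
        d=np.abs(C.astype(int)-O).max(2)
        for nm,(u,v) in dict(cup=(307,226),bowl=(231,206),caddy=(294,343),mug=(257,345),scoop=(350,310),pink=(356,260)).items(): print(nm,np.median(d[v-12:v+12,u-12:u+12]),[cv2.phaseCorrelate(O[v-24:v+24,u-24:u+24,1].astype(float),C[v-24:v+24,u-24:u+24,1].astype(float))])
go()
E
```

```text
scene red [310 274  25  15 232] [321.8 280.5]
level [[322.7 278.9]]
raised [[307.1 259.3]]
cup 6.0 [((-0.07403690392712647, 0.1504720167937812), 0.5844670481858542)]
bowl 9.0 [((-0.00695881069812998, -0.00044835515117469527), 1.0032006778177451)]
caddy 9.0 [((-0.010166167541648008, -0.018144403303733014), 0.9936849347479052)]
mug 10.0 [((-0.03059646365953128, 0.0009438305372846401), 0.9890962635915334)]
scoop 10.0 [((0.04471184289744201, 0.076436899483312), 0.8121419587066963)]
pink 10.0 [((-17.017285409709388, -4.366301391329483), 0.07952788418889174)]
top red [ 64 128   1   1   1] [ 64. 128.]
level [[168.1 198.4]]
raised [[164.6 171.6]]
t 13.12 tcp clamp mm [-159.   -64.6  321. ] F [-0.6  0.8  0.9] turn 0.3 q7 -0.46
[[0.271, 0.963, 0.001], [0.963, -0.271, 0.002], [0.002, 0.0, -1.0]]
```

The lever is level in the scene view (red at (322,281); predicted (323,279)), and the neighbours I could check have not moved. The pink tin's view gave no usable match, probably because the arm hides it. Handing in.

```bash
python3 -c "
from station import robot
print(robot.job_done())"
```

```text
the job is handed in; nothing more can be done
None
```

The tin was rolled into the seat against the stop, the lever was pressed down and its catch holds it level, and the job was handed in at about 13 s. The cup beside the clamp, bowl, caddy, mug and scoop show no movement; the glass jar and the other cup, far from the arm's path, and the pink tin were not checked.

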